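# Charge the jar mill with grinding balls and start it

### The job

Pick up the red spouted cup and pour all six white grinding balls into the mill's open jar, then stand the empty cup upright back on its cork mat. After that swing the jar's lid fully shut, and last of all push the mill's slide switch across to on. Leave the ink jars where they are.

Things in the scene. Friction and masses are not known exactly. Their poses are not given: they have to be found in the camera images.
- cup: Red plastic spouted cup, a straight-sided scoop open on top, 124 mm long, 50 mm wide, 0.12 kg empty, holding six balls. Origin: centre of its underside; y to the spout, z up. Flat parallel side walls, 50 mm apart outside, 55 mm high from y = -62 (back) to +15 mm, can be pinched across x. The inner floor, 4 mm up, is flat from y = -59 to +4 mm; then a ramp rises at 32 degrees to the spout
- cup_lip (a point): Middle of the spout's edge, over which the balls roll: y = +62 mm, z = +40 mm in the cup's frame. Side walls 25 mm high run along the ramp. The cup holds its balls until tipped spout-down by more than 32 degrees; 50 degrees empties it. Full, it balances at about y = -15 mm
- mat: Brown cork mat, fixed, 110 x 170 x 4 mm, on which the cup stands. Origin: centre of its underside; y along its length, z up. Its top is 4 mm above the table
- mill: Blue jar mill, fixed, housing 200 (x) x 220 (y) x 45 mm high, with an open white grinding jar on its deck and a slide switch on the deck's near part. Origin: centre of its underside; -x is its front (robot side), y to the left, z up
- jar_mouth (a point): Centre of the jar's mouth, 105 mm above the table, 30 mm behind the mill's origin (mill x). The jar is round, 96 mm inside, 104 mm outside, and 55 mm deep
- lid (a joint): Hinge angle of the jar's grey lid: 0 closed flat on the jar, stop at 2.1 rad; it starts open, leaning out past upright on the mill's left (+y) side. The hinge axis runs along the mill's x. The stiff hinge holds the lid where it is near upright; pushed inwards below about 1.1 rad it falls shut by itself
- lid_hinge (a point): Middle of the lid's hinge axis, 64 mm to the left (mill y) of the jar's mouth centre, at the height of the rim
- lid_edge (a point): The point of the lid's edge farthest from the hinge: 120 mm from the hinge axis, at half the lid's thickness. The lid is a disc 112 mm across and 7 mm thick, standing nearly upright while open; its outer face (the one that ends on top) looks away from the jar
- switch (a joint): Travel of the slide switch in m: 0 off (to the right), 0.014 on (to the left, mill +y) at its stop. A detent holds it at either end; it takes about 3.1 N to start it, and past half way it snaps on by itself
- switch_ridge (a point): Middle of the top of the switch's orange ridge: 22 mm long (mill x), 6 mm thick (mill y, the way it slides), top 9 mm above the deck. It is 54 mm above the table, and stands 70 mm in front of the mill's origin; the slider's deck is otherwise flush
- ball0_center (a point): Centre of a white ceramic grinding ball, 20 mm across, 15 g, at first in the cup
- ball1_center (a point): Centre of a white ceramic grinding ball, 20 mm across, 15 g, at first in the cup
- ball2_center (a point): Centre of a white ceramic grinding ball, 20 mm across, 15 g, at first in the cup
- ball3_center (a point): Centre of a white ceramic grinding ball, 20 mm across, 15 g, at first in the cup
- ball4_center (a point): Centre of a white ceramic grinding ball, 20 mm across, 15 g, at first in the cup
- ball5_center (a point): Centre of a white ceramic grinding ball, 20 mm across, 15 g, at first in the cup
- jar_yellow: Bystander: yellow ink jar with green lid, 70 mm wide, 78 mm high, standing on the glass slab. Origin: centre of its underside
- jar_red: Bystander: red ink jar with white lid, 70 mm wide, 78 mm high, towards the far side of the table. Origin: centre of its underside
- jar_brown: Bystander: brown ink jar with white lid, 70 mm wide, 78 mm high, towards the far side of the table. Origin: centre of its underside
- slab: Bystander, fixed: green glass inking slab, 120 x 160 x 8 mm, smeared with ink; it stands beside the mat, on either side of it. Origin: centre of its underside
Things that resemble listed ones, but are neither listed nor needed, are in the scene too. There is more than one size of the mat; the one meant has the size given above.

How it is judged:
By the outcome, as a careful person would: the job done as asked, in the order asked, and still so for the second after the job is handed in, with the robot touching nothing.
It also fails if it takes over 61 s, if anything falls off the work surface, if the arm or the gripper's body presses on something with over 40 N, if the wrist force passes 120 N, or if a joint passes its speed limit or range.

### The arm

A 7-joint arm with a two-finger parallel gripper is mounted at the origin on the work surface. World frame = base frame: x ahead of the robot, y to its left, z up, the work surface at z = 0. Lengths are in m, angles in rad, forces in N, time in s.
With the tool pointing down it reaches from about 0.425 to 0.925 m from the base axis. Payload 6.8 kg.
Tool frame: the origin (TCP) lies at the very end of the fingers, on their centre line; the grasp point (between the pads) lies 19 mm behind it; z points along the fingers, y is the line along which they close (so a half turn about z gives the same grasp; the last joint's range is limited). The gripper opens to 85 mm and grips with 20 to 120 N. Pads are 22 mm wide; open, the fingers measure 114 mm over their backs; the gripper's body (76 mm by 85 mm) begins 54 mm behind the grasp point. The pads swing forward as they close: fully open they stand 13 mm farther back than shut.
Start: joints at [1.09, 0.477, 0.022, 1.555, -0.011, 1.109, -0.083], TCP at [0.246, -0.629, 0.231] pointing down, gripper open.
Joint ranges: [-2.96, 2.96], [-0.34, 2.1], [-1.41, 1.46], [0.24, 2.44], [-1.37, 4.51], [0.17, 1.92], [-2.96, 2.96]. Speed limits (rad/s): [2.39, 2.39, 3.14, 3.14, 3.14, 3.14, 3.14].

### API

Orientations are given as a rotation vector (axis times angle).
In Python, from bench import get_obs, viewer, r gives the robot as it stands. The module is installed in compiled form; this text tells all that it offers.
- The arm moves only by the tool play_rows, never from a script. Its argument "commands" is a list that holds one entry, the list of rows, each a list of 5 numbers: the gripper's target within -1 to 1 (shut at 1, half-way at 0, fully open at -1), then the shift along the tool's x, y, z scaled (see below), then the turn about the tool's z scaled (see below). A call has 1 to 12 rows; each row is the pose to reach, as a shift and turn from the pose commanded when the call began, along the tool's axes at that moment; what a row does not reach only later rows make up. The controller multiplies each number of a shift by 0.2 m and each number of a turn by pi/2 rad. A row lasts 1/12 s, in which the tool goes at most 41.7 mm and 7.16 degrees, less where a joint would pass 70% of its speed; a pose out of reach is approached as far as the arm can. A call with a number of a shift or a turn outside -1 to 1 is refused whole. A call with a gripper value outside its range is refused whole. The fingers move at their own pace and stop on an object; "grip_force" is the grip in N (left out, the last holds). Time passes only in rows, so rows that repeat a pose let the fingers close. It gives the time, the measured TCP pose, the force, the opening and the grip force at its end, in the units of the state.
- get_obs(): the state, without advancing time (a new reading comes with each control period).
- viewer.grab_frame(name): name is "scene" or "top" or "wrist"; returns a dict with "pixels" (384x512x3 uint8, red, green, blue), "fovy" (degrees; the focal length in pixels is half the picture's height over the tangent of half this angle, whatever the lens; pixels are square), "cx", "cy" (the principal point, pixels), "world_to_cam" (4x4, takes a point from world to camera coordinates); the wrist camera has in their place "hand_eye" (4x4, takes a point from camera to tool coordinates, whose origin is the TCP and whose axes are the flange's). Camera axes: x right, y up, looking along -z (the intrinsics and any distortion apply to the point x, -y, -z); pixel columns grow to the right and rows downward; lengths in m; the calibration is good to about 2 mm. A picture is of the moment at which its call begins: read the wrist's pose just before it. There is no depth.
- r.hand_in(): hands the job in; it is judged then, once.
Trained networks look in a picture, given as the dict that the camera call returned (one of the last four; its "shot" number tells which), for a name from the list of things; names that differ only in an ending like _2 or _b are one class to them, and where a whole thing is asked for, a point or a joint stands for the part that bears it (a point fixed in the world has none). Each returns a list of dicts, best first, with "score" (0 to 1); they miss things now and then, are a little off and sometimes report something else, mostly with a low value. They report only what shows in the picture. A call takes as long as a camera call. They do not tell look-alikes from the thing itself.
- viewer.trace(picture, thing): "pixels" (384x512 bool, what is visible of it) and "rect" ([left, top, right, bottom] in pixels, round what is visible of it).
The state is a dict: "clock": time; "joints": joint angles; "qvel": joint speeds; "tau": joint torques, N m; "tcp_pos": TCP position; "orientation": TCP orientation; "contact_force": force on the tool from outside, world axes, zero at the start; "moment": the same for the moment, N m; "grip_width": finger opening in m; "gripper_force": force on a finger pad.
Only numpy, scipy, OpenCV 4.12 (cv2) and the standard library are available. Lean on these libraries where they do the work, as an engineer would, in place of code of your own. Each camera call takes 0.05 s, during which the arm holds its last target. There are 200 camera calls.

## Working session

There is one attempt and no reset: what is moved stays moved. The work goes in short steps, Python scripts to look and compute and a tool call to move; the robot and the scene stay as the last step left them, time stands still between calls to the robot, and variables do not carry over. Pictures are saved under pics/ and viewed, at most 10 in all, crops included, and the job is handed in when it is done.

Besides the shell and the picture viewer there is one more tool, called after "Request:" as name(argument=value, ...) on one line, values as JSON. play_rows: Moves the arm, as the interface text tells. Shifts and turns lie within -1 to 1; 1 stands for 0.2 m of shift or pi/2 rad of turn. Its arguments: {"type":"object","properties":{"commands":{"type":"array","items":{"type":"array","items":{"type":"array","items":{"type":"number","minimum":-1,"maximum":1}}}},"grip_force":{"type":"number"}},"required":["commands"]}

```bash
mkdir -p pics; cat > h.py <<'E'
import numpy as np,cv2
from bench import get_obs,viewer,r
from scipy.spatial.transform import Rotation as R
def K(p):
    f=p["pixels"].shape[0]/2/np.tan(np.radians(p["fovy"])/2); return f,p["cx"],p["cy"]
def cam(p,o=None):
    if "world_to_cam" in p: return np.linalg.inv(np.array(p["world_to_cam"]))
    T=np.eye(4);T[:3,:3]=R.from_rotvec(o["orientation"]).as_matrix();T[:3,3]=o["tcp_pos"]
    return T@np.array(p["hand_eye"])
def onz(p,uv,z,o=None):
    f,cx,cy=K(p);T=cam(p,o);uv=np.atleast_2d(uv).astype(float)
    d=np.c_[(uv[:,0]-cx)/f,-(uv[:,1]-cy)/f,-np.ones(len(uv))]@T[:3,:3].T
    return T[:3,3]+d*((z-T[2,3])/d[:,2])[:,None]
def proj(p,X,o=None):
    f,cx,cy=K(p);T=np.linalg.inv(cam(p,o));c=np.atleast_2d(X)@T[:3,:3].T+T[:3,3]
    return np.c_[cx-f*c[:,0]/c[:,2],cy+f*c[:,1]/c[:,2]]
def grab(n):
    o=get_obs();return viewer.grab_frame(n),o
def save(n,im): cv2.imwrite("pics/"+n+".png",cv2.cvtColor(im,cv2.COLOR_RGB2BGR))
def quad(m):
    c=max(cv2.findContours(m.astype(np.uint8),0,2)[0],key=cv2.contourArea)
    return cv2.boxPoints(cv2.minAreaRect(c))
E
python3 - <<'E'
from h import *
o=get_obs();print(o)
t,_=grab("top");s,_=grab("scene")
save("t0",t["pixels"]);save("s0",s["pixels"])
print({k:v for k,v in t.items() if k!="pixels"}); print({k:v for k,v in s.items() if k!="pixels"})
for n in ["cup","mat","mill","lid","switch_ridge","slab","jar_yellow","jar_red","jar_brown"]:
    for nm,p in (("t",t),("s",s)):
        print(n,nm,[(round(d["score"],2),[int(v) for v in d["rect"]],int(d["pixels"].sum())) for d in viewer.trace(p,n)])
E
```

```text
{'clock': 0.0, 'joints': array([ 1.08990176,  0.47779397,  0.0223486 ,  1.55644274, -0.01150065,
        1.10928053, -0.08309065]), 'qvel': array([-0.00031883,  0.00092159,  0.00167397, -0.00172331, -0.00031776,
        0.00055488, -0.00129515]), 'tau': array([ 1.18971661e-04, -5.96450758e+01,  1.60800118e+00, -2.81193888e+01,
        1.24398016e-02,  9.30284295e-03, -5.68976930e-05]), 'tcp_pos': array([ 0.24561841, -0.628102  ,  0.23033367]), 'orientation': array([-3.08546340e+00, -5.81913093e-01,  7.31914966e-04]), 'contact_force': array([ 0.15158204,  0.23894366, -0.87810509]), 'moment': array([-0.02173871, -0.00014586, -0.06171674]), 'gripper_force': 0.0, 'grip_width': 0.08570511083996314}
{'fovy': 47.12833041880155, 'cx': 257.142322452262, 'cy': 202.97397617308462, 'world_to_cam': array([[-7.89373480e-03, -9.99968838e-01,  1.10829987e-04,
        -1.34257835e-01],
       [ 9.97127855e-01, -7.86295934e-03,  7.53273774e-02,
        -5.83517293e-01],
       [-7.53241586e-02,  7.05126007e-04,  9.97158851e-01,
        -1.28194271e+00],
       [ 0.00000000e+00,  0.00000000e+00,  0.000
[... 975 characters left out ...]
 634)]
lid s [(0.89, [334, 251, 379, 279], 430), (0.58, [282, 235, 390, 321], 5375)]
switch_ridge t [(0.56, [158, 242, 166, 253], 53), (0.36, [146, 114, 175, 144], 578)]
switch_ridge s [(0.49, [283, 235, 391, 320], 5313)]
slab t [(0.68, [215, 205, 269, 250], 1591)]
slab s [(0.66, [259, 209, 314, 251], 1043)]
jar_yellow t [(0.86, [247, 212, 271, 231], 455), (0.73, [99, 193, 132, 237], 983)]
jar_yellow s [(0.94, [264, 197, 288, 227], 572), (0.29, [260, 211, 311, 250], 981)]
jar_red t [(0.71, [246, 210, 273, 233], 493)]
jar_red s [(0.87, [204, 239, 228, 278], 719)]
jar_brown t [(0.68, [144, 117, 173, 143], 577)]
jar_brown s [(0.75, [235, 290, 264, 332], 1005), (0.52, [206, 238, 229, 278], 749)]
```

```bash
python3 - <<'E'
import cv2
t=cv2.imread("pics/t0.png")[90:330,80:480]
cv2.imwrite("pics/t0c.png",cv2.resize(t,None,fx=2,fy=2,interpolation=cv2.INTER_CUBIC))
E
```

```text
(no output)
```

View pics/t0c.png

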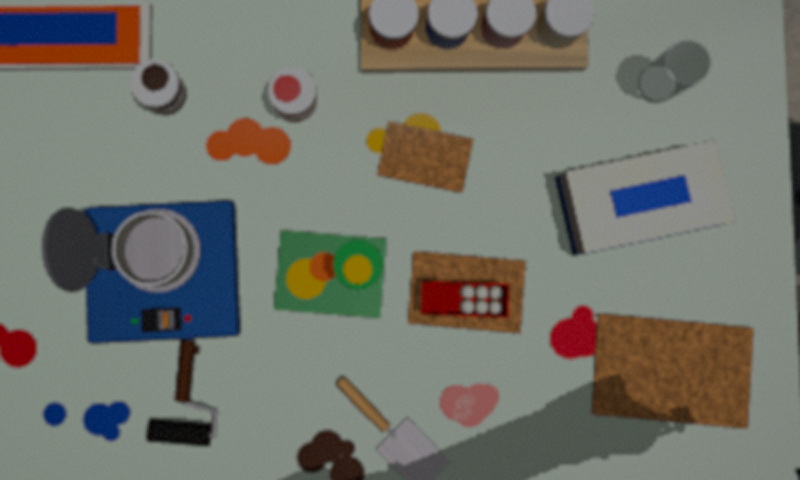

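View pics/s0.png

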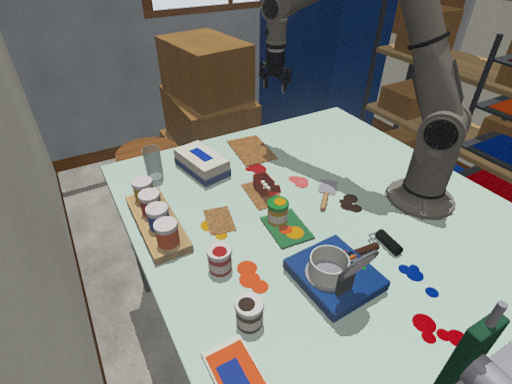

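```bash
python3 - <<'E'
from h import *
t,_=grab("top")
def q(n,z,k=0):
    d=viewer.trace(t,n)
    for e in d[:3]:
        w=onz(t,quad(e["pixels"]),z); e1=w[1]-w[0];e2=w[2]-w[1]
        a=e1 if np.linalg.norm(e1)>np.linalg.norm(e2) else e2
        print(n,round(e["score"],2),"c",w.mean(0).round(4),"sizes",np.linalg.norm(e1).round(4),np.linalg.norm(e2).round(4),"yaw long",np.degrees(np.arctan2(a[1],a[0])).round(1), "pix",quad(e["pixels"]).mean(0).round())
q("cup",.045);q("mat",.004);q("mill",.045);q("switch_ridge",.054);q("slab",.008);q("jar_yellow",.08)
# colour segmentation
hsv=cv2.cvtColor(t["pixels"],cv2.COLOR_RGB2HSV)
blue=(cv2.inRange(hsv,(100,120,40),(125,255,255))>0);blue[:,:110]=blue[:,:110];blue[:185]=0;blue[265:]=0;blue[:,205:]=0
w=onz(t,quad(cv2.morphologyEx(blue.astype(np.uint8),3,np.ones((9,9)))),.045);print("mill blue",w.round(3),w.mean(0))
red=((hsv[...,0]<8)|(hsv[...,0]>172))&(hsv[...,1]>150);red[:225]=0;red[252:]=0;red[:,:285]=0;red[:,340:]=0
w=onz(t,quad(red),.05);print("cup red",w.round(3),w.mean(0))
big=lambda im,a,b,c,d,k:cv2.resize(im[a:b,c:d],None,fx=k,fy=k,interpolation=2)
save("c1",np.hstack([big(t["pixels"],205,265,275,345,5),big(t["pixels"],180,270,95,205,3.3333)[:300]]))
E
```

```text
cup 0.92 c [ 0.4766 -0.2968  0.045 ] sizes 0.0517 0.129 yaw long -92.5 pix [312. 238.]
mat 0.82 c [ 0.4864 -0.3058  0.004 ] sizes 0.1096 0.171 yaw long -95.7 pix [313. 235.]
mat 0.61 c [ 0.3675 -0.6095  0.004 ] sizes 0.1506 0.2364 yaw long -95.8 pix [416. 275.]
mat 0.57 c [ 0.689 -0.248  0.004] sizes 0.0923 0.1359 yaw long -102.5 pix [293. 168.]
mill 0.6 c [0.5185 0.1711 0.045 ] sizes 0.2849 0.199 yaw long -87.6 pix [150. 225.]
switch_ridge 0.4 c [0.4499 0.1321 0.054 ] sizes 0.0172 0.0228 yaw long -179.6 pix [163. 249.]
slab 0.93 c [ 0.5149 -0.102   0.008 ] sizes 0.1198 0.1603 yaw long -95.2 pix [245. 226.]
slab 0.73 c [0.4501 0.1433 0.008 ] sizes 0.0208 0.0266 yaw long -179.6 pix [162. 248.]
slab 0.6 c [0.5542 0.2858 0.008 ] sizes 0.0945 0.1193 yaw long -146.0 pix [115. 214.]
jar_yellow 0.82 c [ 0.5264 -0.1415  0.08  ] sizes 0.0639 0.0659 yaw long -135.5 pix [258. 221.]
mill blue [[0.612 0.256 0.045]
 [0.619 0.038 0.045]
 [0.423 0.03  0.045]
 [0.416 0.246 0.045]] [0.51764247 0.14276215 0.045     ]
cup red [[ 0.453 -0.231  0.05 ]
 [ 0.502 -0.233  0.05 ]
 [ 0.497 -0.359  0.05 ]
 [ 0.448 -0.356  0.05 ]] [ 0.47481647 -0.29471674  0.05      ]
```

View pics/c1.png

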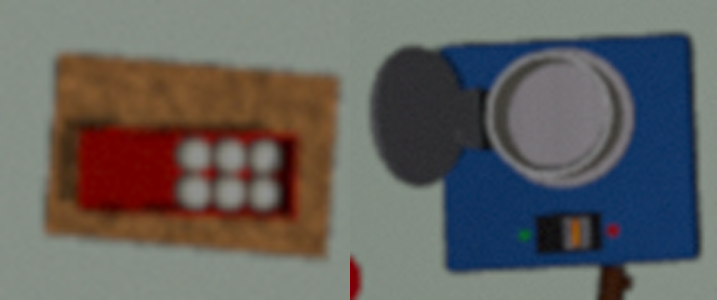

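```bash
cat >> h.py <<'E'
def go(p,yaw=None,o=None):
    """rows numbers to bring TCP to world p with tool y heading 'yaw' deg"""
    o=o or get_obs();M=R.from_rotvec(o["orientation"]).as_matrix()
    s=M.T@(np.array(p)-o["tcp_pos"])/0.2
    h=np.degrees(np.arctan2(M[1,1],M[0,1])); t=0 if yaw is None else -((yaw-h+180)%360-180)/90
    print("shift",s.round(3),"turn",round(t,3),"heading y",h.round(1),"tcp",o["tcp_pos"].round(4),"tilt",np.degrees(np.arccos(-M[2,2])).round(2))
E
python3 -c "
from h import *
go([.474,-.341,.2],-2.4)"
```

```text
shift [ 1.586 -0.924  0.156] turn -0.736 heading y -68.6 tcp [ 0.2458 -0.6287  0.2313] tilt 0.0
```

Request:
play_rows(commands=[[[-1,1,-0.58,0.1,-0.46],[-1,1,-0.58,0.1,-0.46],[-1,1,-0.58,0.1,-0.46],[-1,1,-0.58,0.1,-0.46],[-1,1,-0.58,0.1,-0.46],[-1,1,-0.58,0.1,-0.46]]])

```text
clock: 1.85
tcp_pos: [0.3935, -0.443, 0.2113]
orientation: [-2.672, -1.651, -0.004]
contact_force: [1.2, 0.1, -1.0]
grip_width: 0.085
gripper_force: 0.0
```

```bash
python3 -c "
from h import *
go([.474,-.341,.2],-2.4)"
```

```text
shift [0.636 0.132 0.058] turn -0.269 heading y -26.6 tcp [ 0.3935 -0.443   0.2113] tilt 0.13
```

Request:
play_rows(commands=[[[-1,0.64,0.13,0.06,-0.27],[-1,0.64,0.13,0.06,-0.27],[-1,0.64,0.13,0.06,-0.27],[-1,0.64,0.13,0.06,-0.27],[-1,0.64,0.13,0.06,-0.27]]])

```text
clock: 2.27
tcp_pos: [0.4744, -0.3417, 0.1993]
orientation: [-2.267, -2.174, -0.003]
contact_force: [0.1, -0.8, 0.1]
grip_width: 0.0853
gripper_force: 0.0
```

```bash
python3 - <<'E'
from h import *
w,o=grab("wrist");save("w1",w["pixels"])
d=viewer.trace(w,"cup")[0];q=quad(d["pixels"]);print(d["score"],d["rect"])
hsv=cv2.cvtColor(w["pixels"],cv2.COLOR_RGB2HSV)
for z in (.03,.059): X=onz(w,q,z,o);print(z,X[:,:2].round(4),X.mean(0).round(4),np.linalg.norm(X[1]-X[0]),np.linalg.norm(X[2]-X[1]))
go([.474,-.341,.02],-2.4,o)
E
```

```text
0.94 [229.0, 64.2, 280.3, 195.7]
0.03 [[ 0.4506 -0.2305]
 [ 0.504  -0.2327]
 [ 0.5016 -0.3671]
 [ 0.4417 -0.3647]] [ 0.4745 -0.2988  0.03  ] 0.05342829252134211 0.13443460050796588
0.059 [[ 0.453  -0.2347]
 [ 0.5014 -0.2366]
 [ 0.4993 -0.3586]
 [ 0.445  -0.3564]] [ 0.4747 -0.2966  0.059 ] 0.048464939150538656 0.12194596581470293
shift [ 0.002 -0.003  0.897] turn -0.0 heading y -2.4 tcp [ 0.4744 -0.3417  0.1993] tilt 0.12
```

View pics/w1.png

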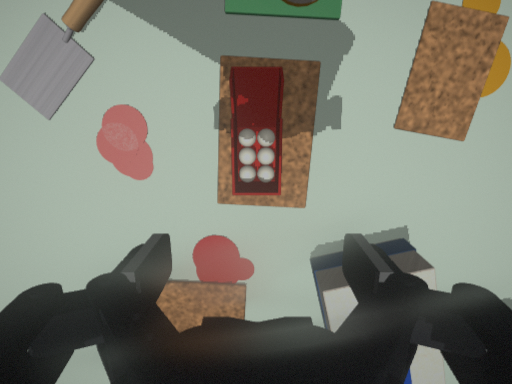

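Request:
play_rows(commands=[[[-1,-0.05,-0.008,0.5,0],[-1,-0.05,-0.008,0.7,0],[-1,-0.05,-0.008,0.897,0],[-1,-0.05,-0.008,0.897,0],[-1,-0.05,-0.008,0.897,0],[-1,-0.05,-0.008,0.897,0],[1,-0.05,-0.008,0.897,0],[1,-0.05,-0.008,0.897,0],[1,-0.05,-0.008,0.897,0],[1,-0.05,-0.008,0.897,0],[1,-0.05,-0.008,0.897,0],[1,-0.05,-0.008,0.897,0]]], grip_force=20)

```text
clock: 3.37
tcp_pos: [0.4714, -0.3572, 0.0228]
orientation: [2.274, 2.16, 0.001]
contact_force: [-1.1, 0.4, 7.1]
grip_width: 0.0497
gripper_force: 21.0
```

Request:
play_rows(commands=[[[1,0,0,-0.02,0],[1,0,0,-0.04,0],[1,0,0,-0.04,0],[1,0,0,-0.04,0]]])

```text
clock: 3.7
tcp_pos: [0.4695, -0.3558, 0.0284]
orientation: [2.277, 2.163, 0.0]
contact_force: [-0.2, -0.2, -2.8]
grip_width: 0.05
gripper_force: 21.3
```

```bash
python3 - <<'E'
from h import *
w,o=grab("wrist")
d=viewer.trace(w,"cup")[0];print(d["score"],d["rect"])
print(o["contact_force"],o["moment"],o["gripper_force"],o["grip_width"])
s,_=grab("scene")
save("g1",np.hstack([w["pixels"],cv2.resize(s["pixels"][140:230,210:330],(512,384),interpolation=2)]) [:, :])
im=cv2.imread("pics/g1.png");cv2.imwrite("pics/g1.png",cv2.resize(im,(800,300)))
E
```

```text
0.83 [183.0, 0.0, 340.3, 280.0]
[-0.17311356 -0.15374761 -2.7894502 ] [-0.09609042  0.01816357  0.00158267] 21.30620688199997 0.04998382419833122
```

View pics/g1.png

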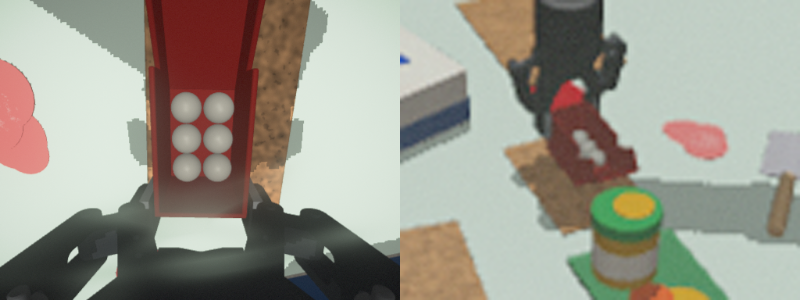

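```bash
python3 - <<'E'
from h import *
w,o=grab("wrist")
c0=np.array([.4748,-.2965,.004]);h=np.radians(87.6)
ay=np.array([np.cos(h),np.sin(h),0]);ax=np.array([np.sin(h),-np.cos(h),0]);az=np.array([0,0,1.])
P=c0+ay*-.055+az*.035; lift=np.array([-.0019,.0014,.006])
for th in (-10,-5,0,5,10,20,27):
    t=np.radians(th);y2=ay*np.cos(t)-az*np.sin(t);z2=az*np.cos(t)+ay*np.sin(t)
    X=[P+lift+ax*x+y2*(y+.055)+z2*(z-.035) for x in(-.025,.025) for y,z in((.015,.055),(-.062,.055))]
    print(th,proj(w,X,o).round(0).tolist())
E
```

```text
-10 [[179.0, 97.0], [201.0, 286.0], [340.0, 96.0], [319.0, 285.0]]
-5 [[183.0, 90.0], [201.0, 283.0], [335.0, 89.0], [319.0, 283.0]]
0 [[187.0, 85.0], [200.0, 281.0], [331.0, 84.0], [320.0, 280.0]]
5 [[190.0, 82.0], [200.0, 278.0], [327.0, 81.0], [320.0, 277.0]]
10 [[194.0, 81.0], [199.0, 274.0], [323.0, 80.0], [321.0, 274.0]]
20 [[200.0, 84.0], [198.0, 267.0], [317.0, 82.0], [321.0, 266.0]]
27 [[204.0, 88.0], [198.0, 261.0], [313.0, 87.0], [322.0, 260.0]]
```

Request:
play_rows(commands=[[[1,0,0,-0.025,0],[1,0,0,-0.05,0],[1,0,0,-0.05,0],[1,0,0,-0.05,0]]])

```text
clock: 4.23
tcp_pos: [0.4698, -0.356, 0.0385]
orientation: [2.277, 2.163, 0.0]
contact_force: [0.1, -1.0, -1.6]
grip_width: 0.0496
gripper_force: 21.3
```

```bash
python3 - <<'E'
from h import *
w,o=grab("wrist")
print(o["tcp_pos"],o["contact_force"],o["moment"])
save("g2",w["pixels"])
E
```

```text
[ 0.46983897 -0.35604885  0.0384669 ] [ 0.06526365 -1.04874196 -1.59640131] [-0.07771649  0.02408694 -0.01975462]
```

View pics/g2.png

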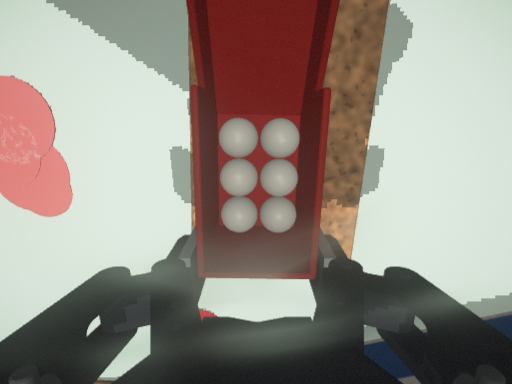

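Request:
play_rows(commands=[[[-0.05,0,0,0.03,0],[-0.05,0,0,0.03,0],[-0.05,0,0,0.03,0]]])

```text
clock: 4.53
tcp_pos: [0.469, -0.3554, 0.0312]
orientation: [-2.277, -2.163, 0.0]
contact_force: [-0.3, -0.2, -1.5]
grip_width: 0.0497
gripper_force: 21.4
```

Request:
play_rows(commands=[[[-0.11,0,0,0,0],[-0.11,0,0,0,0]]])

```text
clock: 4.7
tcp_pos: [0.4695, -0.3557, 0.0318]
orientation: [-2.278, -2.164, -0.0]
contact_force: [0.4, 0.8, -3.0]
grip_width: 0.0496
gripper_force: 21.4
```

Request:
play_rows(commands=[[[-0.14,0,0,0,0],[-0.14,0,0,0,0]]])

```text
clock: 4.87
tcp_pos: [0.4695, -0.3558, 0.032]
orientation: [2.278, 2.164, 0.0]
contact_force: [-0.2, -0.2, -2.6]
grip_width: 0.0498
gripper_force: 21.4
```

Request:
play_rows(commands=[[[-0.16,0,0,0,0],[-0.16,0,0,0,0]]])

```text
clock: 5.03
tcp_pos: [0.4695, -0.3558, 0.032]
orientation: [2.278, 2.164, 0.0]
contact_force: [-0.1, -0.4, -2.0]
grip_width: 0.0497
gripper_force: 21.4
```

Request:
play_rows(commands=[[[-0.175,0,0,0,0],[-0.175,0,0,0,0]]])

```text
clock: 5.2
tcp_pos: [0.4697, -0.3559, 0.0322]
orientation: [2.277, 2.163, 0.0]
contact_force: [-0.4, -0.5, -0.5]
grip_width: 0.0501
gripper_force: 0.1
```

Request:
play_rows(commands=[[[-0.185,0,0,0,0],[-0.185,0,0,0,0]]])

```text
clock: 5.37
tcp_pos: [0.4697, -0.3559, 0.0321]
orientation: [2.277, 2.163, 0.0]
contact_force: [-0.0, 0.4, 0.1]
grip_width: 0.0505
gripper_force: 0.0
```

Request:
play_rows(commands=[[[-1,0,0,0,0],[-1,0,0,0,0],[-1,0,0,-0.2,0],[-1,0,0,-0.4,0],[-1,0,0,-0.6,0],[-1,0.1,0,-0.8,0],[-1,0.1,0,-0.8,0],[-1,0.1,0,-0.8,0]]])

```text
clock: 6.03
tcp_pos: [0.4725, -0.3354, 0.195]
orientation: [2.272, 2.162, 0.003]
contact_force: [-0.2, 0.1, -0.9]
grip_width: 0.0857
gripper_force: 0.0
```

```bash
python3 - <<'E'
from h import *
w,o=grab("wrist");save("w2",w["pixels"])
d=viewer.trace(w,"cup")[0];q=quad(d["pixels"]);print(d["score"],d["rect"])
X=onz(w,q,.059,o);print(X[:,:2].round(4).tolist(),X.mean(0).round(4))
go([.4748,-.2965,.047],-2.4,o)
E
```

```text
0.67 [226.3, 73.4, 281.7, 202.6]
[[0.4506, -0.2361], [0.5003, -0.2385], [0.4973, -0.3603], [0.4413, -0.3576]] [ 0.4724 -0.2981  0.059 ]
shift [ 0.197 -0.002  0.739] turn -0.005 heading y -2.8 tcp [ 0.4725 -0.3354  0.195 ] tilt 0.34
```

View pics/w2.png

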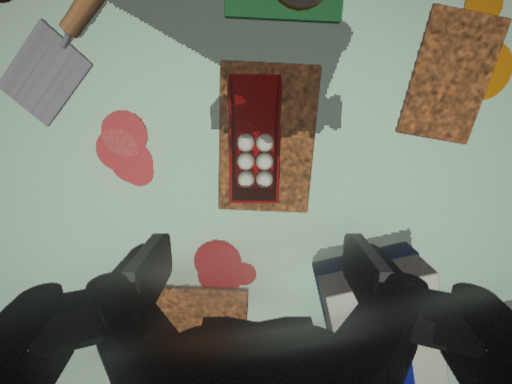

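Request:
play_rows(commands=[[[-1,0.267,-0.011,0.2,0],[-1,0.267,-0.011,0.4,0],[-1,0.267,-0.011,0.6,0],[-1,0.267,-0.011,0.6,0],[-1,0.267,-0.011,0.6,0],[-1,0.267,-0.011,0.6,0]]])

```text
clock: 6.63
tcp_pos: [0.4696, -0.282, 0.07]
orientation: [-2.275, -2.161, 0.002]
contact_force: [0.2, -0.3, 0.3]
grip_width: 0.0854
gripper_force: 0.0
```

```bash
python3 - <<'E'
from h import *
o=get_obs();go([.473,-.2825,.041],-2.9,o)
E
```

```text
shift [-0.002  0.018  0.145] turn -0.001 heading y -2.9 tcp [ 0.4696 -0.282   0.07  ] tilt 0.26
```

Request:
play_rows(commands=[[[-1,0,0.018,0.1,0],[-1,0,0.018,0.145,0],[-1,0,0.018,0.145,0],[0.3,0,0.018,0.145,0],[1,0,0.018,0.145,0],[1,0,0.018,0.145,0],[1,0,0.018,0.145,0],[1,0,0.018,0.145,0],[1,0,0.018,0.145,0]]], grip_force=40)

```text
clock: 7.38
tcp_pos: [0.475, -0.2831, 0.0443]
orientation: [2.277, 2.162, 0.0]
contact_force: [-1.5, 2.0, 5.6]
grip_width: 0.0486
gripper_force: 40.9
```

Request:
play_rows(commands=[[[1,0,0,-0.1,0],[1,0,0,-0.2,0],[1,0,0,-0.4,0],[1,0,0,-0.6,0],[1,0,0,-0.8,0],[1,0,0,-0.8,0],[1,0,0,-0.8,0]]])

```text
clock: 7.97
tcp_pos: [0.476, -0.2833, 0.2059]
orientation: [2.274, 2.159, 0.002]
contact_force: [-0.8, 0.4, -3.6]
grip_width: 0.0489
gripper_force: 42.7
```

```bash
python3 - <<'E'
from h import *
w,o=grab("wrist");save("w3",w["pixels"])
print(o["tcp_pos"],o["contact_force"],o["moment"],o["grip_width"])
t,_=grab("top")
d=viewer.trace(t,"mill")
# jar: bright ring; report circle fits
g=cv2.cvtColor(t["pixels"],cv2.COLOR_RGB2HSV)
m=((g[...,1]<45)&(g[...,2]>110)).astype(np.uint8);m[:190]=0;m[240:]=0;m[:,:128]=0;m[:,185:]=0
c=max(cv2.findContours(m,0,2)[0],key=cv2.contourArea);(x,y),rr=cv2.minEnclosingCircle(cv2.convexHull(c))
e=cv2.fitEllipse(cv2.convexHull(c));print((x,y,rr),e,onz(t,[e[0]],.105),onz(t,[[e[0][0]-e[1][0]/2,e[0][1]],[e[0][0]+e[1][0]/2,e[0][1]]],.105))
print("predict",proj(t,[[.5476,.1438,.105]]))
im=np.hstack([w["pixels"],cv2.resize(t["pixels"][180:272,95:217],(512,386),interpolation=2)[:384]])
save("w3",cv2.resize(im,(800,300)))
E
```

```text
[ 0.476001   -0.28326661  0.20591652] [-0.84918134  0.42805045 -3.61287294] [ 0.11957981  0.03238027 -0.04902831] 0.0489193008127501
(157.80374145507812, 214.12149047851562, 21.424970626831055) ((157.8187255859375, 214.6046600341797), (40.71019744873047, 42.9366340637207), 95.29801940917969) [[0.54606115 0.13631777 0.105     ]] [[0.54650549 0.19264544 0.105     ]
 [0.5456168  0.07998952 0.105     ]]
predict [[155.12000147 214.07044924]]
```

View pics/w3.png

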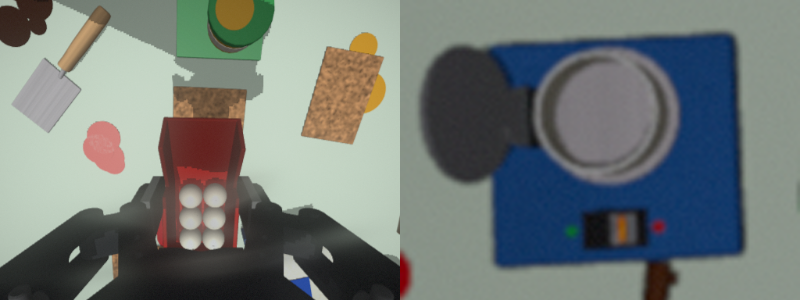

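Request:
play_rows(commands=[[[1,0.08,0.02,-0.07,0],[1,0.2,0.05,-0.07,0],[1,0.34,0.08,-0.07,0],[1,0.48,0.12,-0.07,0],[1,0.62,0.16,-0.07,0],[1,0.76,0.2,-0.07,0],[1,0.88,0.22,-0.07,0],[1,0.96,0.25,-0.07,0],[1,1,0.27,-0.07,0],[1,1,0.27,-0.07,0],[1,1,0.27,-0.07,0]]])

```text
clock: 9.03
tcp_pos: [0.5382, -0.0863, 0.2158]
orientation: [-2.277, -2.163, 0.003]
contact_force: [-0.6, -0.6, -2.5]
grip_width: 0.0488
gripper_force: 42.7
```

```bash
python3 - <<'E'
from h import *
w,o=grab("wrist");save("w4",w["pixels"])
print(o["tcp_pos"],o["contact_force"],o["moment"],o["grip_width"])
go([.545,0,.22],-2.9,o)
for n in("mill","jar_mouth","lid","switch_ridge","cup"):
    try: print(n,[(round(d["score"],2),d["rect"]) for d in viewer.trace(w,n)])
    except Exception as e: print(n,e)
t=np.linspace(0,2*np.pi,9)
print(proj(w,np.c_[.546+.052*np.cos(t),.141+.052*np.sin(t),.105+0*t],o).round())
E
```

```text
[ 0.53819844 -0.08626779  0.21578803] [-0.55004362 -0.56488378 -2.47591365] [ 0.00937262 -0.02253584 -0.02581194] 0.04877006671138956
shift [ 0.433  0.012 -0.021] turn -0.0 heading y -2.9 tcp [ 0.5382 -0.0863  0.2158] tilt 0.13
mill [(0.71, [129.1, 0.0, 336.4, 68.4])]
jar_mouth [(0.75, [131.3, 1.3, 338.2, 67.9])]
lid []
switch_ridge []
cup [(0.86, [204.2, 147.7, 311.8, 319.3])]
[[ 327. -132.]
 [ 305. -199.]
 [ 248. -226.]
 [ 195. -192.]
 [ 179. -122.]
 [ 206.  -61.]
 [ 256.  -40.]
 [ 305.  -67.]
 [ 327. -132.]]
```

View pics/w4.png

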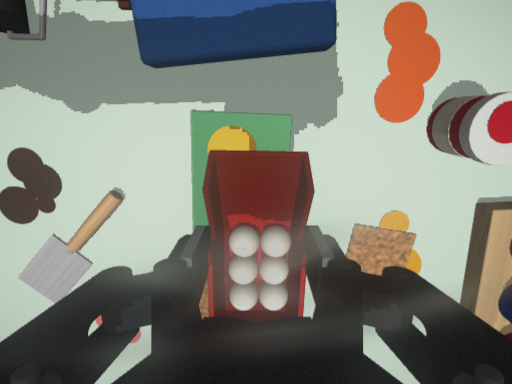

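Request:
play_rows(commands=[[[1,0.08,0,-0.02,0],[1,0.22,0,-0.02,0],[1,0.36,0,-0.02,0],[1,0.48,0.01,-0.02,0],[1,0.55,0.01,-0.02,0],[1,0.55,0.01,-0.02,0],[1,0.55,0.01,-0.02,0]]])

```text
clock: 9.92
tcp_pos: [0.5464, 0.0243, 0.221]
orientation: [2.276, 2.165, -0.0]
contact_force: [0.1, -1.1, -2.1]
grip_width: 0.0483
gripper_force: 42.7
```

```bash
python3 - <<'E'
from h import *
from scipy.optimize import least_squares
w,o=grab("wrist");save("w5",w["pixels"]);P=w["pixels"]
print(o["tcp_pos"],o["contact_force"],o["moment"])
hsv=cv2.cvtColor(P,cv2.COLOR_RGB2HSV)
blue=cv2.inRange(hsv,(100,120,30),(130,255,255));red=((hsv[...,0]<8)|(hsv[...,0]>172))&(hsv[...,1]>120)
ys,xs=np.nonzero(red[100:330]);ys=ys+100
print("lip row widths",[(r_,xs[ys==r_].min(),xs[ys==r_].max()) for r_ in range(140,250,10) if (ys==r_).any()])
M=R.from_rotvec(o["orientation"]).as_matrix()
for th in(-10,0,10): 
    t=np.radians(th);a,b=np.array([.0525,-.009])@np.array([[np.cos(t),-np.sin(t)],[np.sin(t),np.cos(t)]])
    print(th,proj(w,[o["tcp_pos"]+M@[.0-.005+a,s*.025,-(.009+b)] for s in(-1,1)],o).round())
# rim lower boundary: for columns, last non-blue before blue going down
for c in range(170,350,10):
    col=blue[:150,c]>0; k=np.nonzero(col)[0]; print(c,(k.min(),k.max(),len(k)) if len(k) else None,P[20:140:20,c].tolist())
E
```

```text
[0.54644969 0.02433039 0.22098607] [ 0.10738599 -1.10866635 -2.07637455] [ 0.0184767  -0.00035601 -0.05419593]
lip row widths [(160, np.int64(209), np.int64(308)), (170, np.int64(207), np.int64(310)), (180, np.int64(205), np.int64(311)), (190, np.int64(204), np.int64(313)), (200, np.int64(206), np.int64(311)), (210, np.int64(207), np.int64(308)), (220, np.int64(209), np.int64(495)), (230, np.int64(212), np.int64(495)), (240, np.int64(462), np.int64(488))]
-10 [[204. 152.]
 [311. 152.]]
0 [[207. 151.]
 [308. 151.]]
10 [[210. 153.]
 [305. 153.]]
170 (np.int64(0), np.int64(149), 97) [[55, 97, 157], [49, 62, 86], [41, 43, 44], [94, 96, 99], [43, 70, 107], [48, 72, 108]]
180 (np.int64(0), np.int64(149), 150) [[54, 98, 156], [59, 101, 160], [41, 67, 104], [43, 67, 105], [42, 68, 105], [45, 71, 109]]
190 (np.int64(0), np.int64(149), 150) [[54, 96, 153], [57, 99, 157], [41, 68, 103], [43, 69, 106], [45, 71, 108], [48, 73, 111]]
200 (np.int64(79), np.int64(149), 71) [[100, 99, 91], [101, 100, 94], [103, 103, 97], [42, 69, 107], [45, 70, 107], [47, 72, 110]]
210 (np.int64(95), np.int64(149), 5
[... 1132 characters left out ...]
138], [137, 135, 140], [143, 143, 145], [141, 141, 144], [140, 139, 143], [51, 74, 111]]
300 (np.int64(94), np.int64(149), 56) [[94, 94, 88], [136, 135, 138], [141, 140, 144], [188, 185, 173], [49, 72, 111], [49, 74, 109]]
310 (np.int64(0), np.int64(149), 77) [[95, 94, 87], [96, 97, 90], [183, 182, 169], [47, 72, 109], [50, 74, 111], [50, 74, 110]]
320 (np.int64(0), np.int64(149), 150) [[38, 61, 94], [36, 61, 95], [42, 65, 98], [42, 66, 100], [45, 71, 104], [55, 77, 109]]
330 None [[217, 228, 217], [141, 155, 142], [146, 160, 147], [146, 158, 147], [147, 159, 147], [219, 230, 219]]
340 None [[218, 229, 218], [219, 230, 220], [221, 232, 221], [145, 158, 146], [222, 233, 223], [223, 233, 223]]
```

View pics/w5.png

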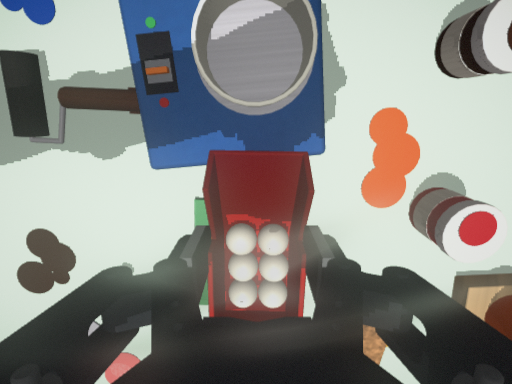

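```bash
cat > fit.py <<'E'
from h import *
from scipy.optimize import least_squares
w,o=grab("wrist");P=w["pixels"];hsv=cv2.cvtColor(P,cv2.COLOR_RGB2HSV)
blue=cv2.inRange(hsv,(100,110,30),(130,255,255))
pts=[]
for c in range(206,308,4):
    k=np.nonzero(blue[60:150,c])[0]; pts.append((c,60+k.min()))
t=np.linspace(0,2*np.pi,120)
def hull(c):
    X=np.vstack([np.c_[c[0]+.052*np.cos(t),c[1]+.052*np.sin(t),z+0*t] for z in(.105,.05)])
    return cv2.convexHull(proj(w,X,o).astype(np.float32))
f=lambda c:[cv2.pointPolygonTest(hull(c),(float(a),float(b)-.5),True) for a,b in pts]
s=least_squares(f,[.546,.141],diff_step=1e-3,loss="soft_l1");print("jar",s.x,np.abs(f(s.x)).max())
for n in("lid","switch_ridge"): print(n,[(round(d["score"],2),d["rect"]) for d in viewer.trace(w,n)])
og=((hsv[...,0]>5)&(hsv[...,0]<20)&(hsv[...,1]>130)&(hsv[...,2]>90)).astype(np.uint8);og[:50]=0;og[90:]=0;og[:,:140]=0;og[:,180:]=0
q=quad(og);print("ridge",q.tolist(),onz(w,q,.054,o)[:,:2].round(4).tolist(),onz(w,[q.mean(0)],.054,o))
go([.546,.08,.2],-2.9,o)
E
python3 fit.py
```

```text
jar [0.5496927  0.13914765] 0.9282240106250412
lid [(0.3, [229.1, 278.6, 259.7, 306.8]), (0.26, [114.1, 0.9, 324.1, 167.1])]
switch_ridge [(0.61, [144.1, 56.6, 169.9, 81.3])]
ridge [[144.51217651367188, 66.6097412109375], [167.45120239257812, 64.06095886230469], [168.20730590820312, 70.8658447265625], [145.26828002929688, 73.41462707519531]] [[0.4392, 0.1375], [0.4625, 0.1386], [0.4624, 0.1323], [0.439, 0.1311]] [[0.45079019 0.13489866 0.054     ]]
shift [ 0.284 -0.017  0.104] turn -0.001 heading y -3.0 tcp [0.5464 0.0231 0.2208] tilt 0.05
```

Request:
play_rows(commands=[[[1,0.08,0,0,0],[1,0.2,0,0.05,0],[1,0.32,0,0.13,0],[1,0.42,-0.01,0.2,0],[1,0.473,-0.013,0.26,0],[1,0.473,-0.013,0.28,0],[1,0.473,-0.013,0.28,0],[1,0.473,-0.013,0.28,0]]], grip_force=25)

```text
clock: 10.78
tcp_pos: [0.5492, 0.1169, 0.1651]
orientation: [2.279, 2.161, -0.001]
contact_force: [0.6, -0.4, -3.0]
grip_width: 0.0486
gripper_force: 42.7
```

```bash
python3 - <<'E'
from h import *
o=get_obs();print(o["contact_force"],o["moment"],o["grip_width"])
u=np.array([.0506,.9987]);C=np.array([.5476,.0982])
for th in(0,10,20,30,40,50,58):
    t=np.radians(th);h=.0145*np.cos(t)+.049*np.sin(t)+.005;v=.049*np.cos(t)-.0145*np.sin(t)-.009
    print(th,end=" ");go([*(C+u*h),.105+v],-2.9,o)
E
```

```text
[ 0.62025376 -0.41570882 -2.97983468] [ 0.04833344 -0.05526996  0.0080338 ] 0.04861407697841308
0 shift [ 0.004 -0.003  0.1  ] turn -0.002 heading y -3.1 tcp [0.5492 0.1169 0.1651] tilt 0.06
10 shift [ 0.045 -0.003  0.117] turn -0.002 heading y -3.1 tcp [0.5492 0.1169 0.1651] tilt 0.06
20 shift [ 0.083 -0.003  0.14 ] turn -0.002 heading y -3.1 tcp [0.5492 0.1169 0.1651] tilt 0.06
30 shift [ 0.117 -0.004  0.169] turn -0.002 heading y -3.1 tcp [0.5492 0.1169 0.1651] tilt 0.06
40 shift [ 0.145 -0.004  0.204] turn -0.002 heading y -3.1 tcp [0.5492 0.1169 0.1651] tilt 0.06
50 shift [ 0.166 -0.004  0.243] turn -0.002 heading y -3.1 tcp [0.5492 0.1169 0.1651] tilt 0.06
58 shift [ 0.178 -0.004  0.277] turn -0.002 heading y -3.1 tcp [0.5492 0.1169 0.1651] tilt 0.06
```

Request:
play_rows(commands=[[[1,0,-0.003,0.05,0],[1,0.004,-0.003,0.09,0],[1,0.02,-0.003,0.106,0],[1,0.045,-0.003,0.117,0],[1,0.065,-0.003,0.13,0],[1,0.083,-0.003,0.142,0],[1,0.083,-0.003,0.142,0],[1,0.083,-0.003,0.142,0]]], grip_force=25)

```text
clock: 11.45
tcp_pos: [0.5502, 0.1355, 0.138]
orientation: [2.277, 2.162, 0.003]
contact_force: [-2.4, 0.4, 10.7]
grip_width: 0.0489
gripper_force: 44.0
```

```bash
cat > tilt.py <<'E'
from h import *
w,o=grab("wrist");P=w["pixels"];hsv=cv2.cvtColor(P,cv2.COLOR_RGB2HSV)
print(o["clock"],o["tcp_pos"].round(4),o["contact_force"].round(1),o["moment"].round(2),o["gripper_force"])
red=((hsv[...,0]<8)|(hsv[...,0]>172))&(hsv[...,1]>120)
print("red rows",[(r_,np.nonzero(red[r_,195:325])[0][[0,-1]]+195) for r_ in range(90,330,10) if red[r_,195:325].sum()>15])
c=viewer.trace(w,"cup");print([(round(d["score"],2),d["rect"]) for d in c[:2]])
M=R.from_rotvec(o["orientation"]).as_matrix()
for th in range(-10,71,10):
    t=np.radians(th);L=[]
    for a0,b0 in((.0525,-.009),(.0055,.006),(-.0715,.006)):
        a=a0*np.cos(t)+b0*np.sin(t);b=-a0*np.sin(t)+b0*np.cos(t)
        L+=[o["tcp_pos"]+M@[-.005+a,s*.025,-(.009+b)] for s in(-1,1)]
    print(th,"lip/step/rear",proj(w,L,o).round().tolist())
b=viewer.trace(w,"ball0_center");print("balls",[(round(d["score"],2),[int(v) for v in d["rect"]]) for d in b])
wm=(hsv[...,1]<40)&(hsv[...,2]>170);wm[:,:205]=0;wm[:,308:]=0;wm[330:]=0
n,_,st,ce=cv2.connectedComponentsWithStats(wm.astype(np.uint8));print("white",[(st[i,4],ce[i].round().tolist()) for i in range(1,n) if st[i,4]>100])
E
python3 tilt.py
```

```text
11.45 [0.5502 0.1355 0.138 ] [-2.4  0.4 10.7] [-0.35  0.45 -0.02] 43.95394831895828
red rows [(170, array([210, 304])), (180, array([208, 307])), (190, array([205, 309])), (200, array([207, 308])), (210, array([207, 307])), (220, array([208, 305])), (230, array([210, 292])), (240, array([211, 290])), (280, array([206, 306])), (300, array([207, 306])), (310, array([207, 306]))]
[(0.6, [208.5, 157.6, 309.7, 318.4]), (0.32, [123.0, 185.9, 154.6, 212.8])]
-10 lip/step/rear [[204.0, 152.0], [311.0, 152.0], [206.0, 254.0], [308.0, 254.0], [216.0, 357.0], [298.0, 357.0]]
0 lip/step/rear [[207.0, 151.0], [308.0, 151.0], [206.0, 251.0], [308.0, 251.0], [212.0, 375.0], [302.0, 376.0]]
10 lip/step/rear [[210.0, 153.0], [305.0, 153.0], [206.0, 248.0], [308.0, 248.0], [209.0, 393.0], [305.0, 394.0]]
20 lip/step/rear [[213.0, 158.0], [302.0, 158.0], [207.0, 246.0], [308.0, 246.0], [204.0, 410.0], [310.0, 410.0]]
30 lip/step/rear [[215.0, 165.0], [300.0, 165.0], [207.0, 243.0], [307.0, 244.0], [199.0, 424.0], [315.0, 425.0]]
40 lip/step/rear [[217.0, 173.0], [298.0, 173.0], [208.0, 242.0], [307.0, 242.0], [193.0, 435.0], [321.0, 435.0]]
50 lip/step/rear [[219.0, 183.0], [296.0, 183.0], [208.0, 240.0], [306.0, 241.0], [187.0, 440.0], [327.0, 440.0]]
60 lip/step/rear [[220.0, 194.0], [295.0, 194.0], [209.0, 239.0], [306.0, 240.0], [180.0, 437.0], [334.0, 437.0]]
70 lip/step/rear [[221.0, 205.0], [294.0, 205.0], [209.0, 239.0], [305.0, 239.0], [174.0, 424.0], [340.0, 424.0]]
balls [(0.77, [225, 306, 256, 321])]
white [(np.int32(501), [256.0, 128.0]), (np.int32(545), [240.0, 266.0]), (np.int32(554), [274.0, 266.0]), (np.int32(515), [239.0, 298.0]), (np.int32(541), [272.0, 297.0])]
```

Request:
play_rows(commands=[[[1,0.018,0,0.015,0],[1,0.034,0,0.032,0],[1,0.05,0,0.052,0],[1,0.05,0,0.052,0],[1,0.05,0,0.052,0]]], grip_force=25)

```text
clock: 12.02
tcp_pos: [0.5509, 0.1475, 0.128]
orientation: [2.276, 2.164, 0.007]
contact_force: [-1.1, 3.7, 10.1]
grip_width: 0.0487
gripper_force: 45.1
```

```bash
python3 tilt.py
```

```text
12.0167 [0.5509 0.1475 0.128 ] [-1.1  3.7 10.1] [ 0.46  0.4  -0.02] 45.06643205881119
red rows [(180, array([213, 301])), (190, array([208, 306])), (200, array([208, 306])), (210, array([208, 305])), (220, array([209, 305])), (230, array([210, 303])), (240, array([210, 302])), (250, array([211, 301])), (260, array([214, 299])), (270, array([207, 306])), (310, array([204, 308]))]
[(0.84, [204.1, 170.4, 309.0, 317.1])]
-10 lip/step/rear [[204.0, 152.0], [311.0, 152.0], [206.0, 254.0], [308.0, 254.0], [216.0, 357.0], [298.0, 357.0]]
0 lip/step/rear [[207.0, 151.0], [308.0, 151.0], [206.0, 251.0], [308.0, 251.0], [212.0, 375.0], [302.0, 376.0]]
10 lip/step/rear [[210.0, 153.0], [305.0, 153.0], [206.0, 248.0], [308.0, 248.0], [209.0, 393.0], [305.0, 394.0]]
20 lip/step/rear [[213.0, 158.0], [302.0, 158.0], [207.0, 246.0], [308.0, 246.0], [204.0, 410.0], [310.0, 410.0]]
30 lip/step/rear [[215.0, 165.0], [300.0, 165.0], [207.0, 243.0], [307.0, 244.0], [199.0, 424.0], [315.0, 425.0]]
40 lip/step/rear [[217.0, 173.0], [298.0, 173.0], [208.0, 242.0], [307.0, 242.0], [193.0, 435.0], [321.0, 435.0]]
50 lip/step/rear [[219.0, 183.0], [296.0, 183.0], [208.0, 240.0], [306.0, 241.0], [187.0, 440.0], [327.0, 440.0]]
60 lip/step/rear [[220.0, 194.0], [295.0, 194.0], [209.0, 239.0], [306.0, 240.0], [180.0, 437.0], [334.0, 437.0]]
70 lip/step/rear [[221.0, 205.0], [294.0, 205.0], [209.0, 239.0], [305.0, 239.0], [174.0, 424.0], [340.0, 424.0]]
balls []
white [(np.int32(512), [256.0, 149.0]), (np.int32(551), [239.0, 284.0]), (np.int32(570), [274.0, 286.0]), (np.int32(237), [240.0, 314.0]), (np.int32(194), [270.0, 315.0])]
```

Request:
play_rows(commands=[[[1,0.012,0,0.016,0],[1,0.022,0,0.035,0],[1,0.032,0,0.055,0],[1,0.04,0,0.075,0],[1,0.045,0,0.09,0],[1,0.045,0,0.09,0],[1,0.045,0,0.09,0],[1,0.045,0,0.09,0]]], grip_force=25)

```text
clock: 12.83
tcp_pos: [0.5516, 0.1586, 0.1102]
orientation: [-2.275, -2.166, -0.012]
contact_force: [-1.9, 8.4, 8.6]
grip_width: 0.0485
gripper_force: 48.7
```

```bash
python3 tilt.py | grep -v '^[-0-9]* lip'
```

```text
12.8333 [0.5516 0.1586 0.1102] [-1.9  8.4  8.6] [ 1.31  0.19 -0.02] 48.73492866754532
red rows [(200, array([210, 304])), (210, array([210, 304])), (220, array([210, 302])), (230, array([210, 261])), (270, array([231, 307])), (280, array([206, 309])), (290, array([204, 310])), (300, array([202, 311])), (310, array([201, 312])), (320, array([247, 266]))]
[(0.77, [199.9, 191.4, 313.7, 320.5]), (0.54, [110.6, 222.4, 149.9, 252.2])]
balls [(0.66, [217, 232, 253, 268])]
white [(np.int32(546), [257.0, 174.0]), (np.int32(123), [255.0, 188.0]), (np.int32(113), [280.0, 215.0]), (np.int32(114), [235.0, 218.0]), (np.int32(354), [239.0, 258.0]), (np.int32(204), [269.0, 257.0]), (np.int32(654), [256.0, 282.0])]
```

Request:
play_rows(commands=[[[1,0,0,0.015,0],[1,0,0,0.015,0],[1,0,0,0.015,0],[1,0,0,0.015,0],[1,0,0,0.015,0]]])

```text
clock: 13.4
tcp_pos: [0.5517, 0.1597, 0.1076]
orientation: [-2.274, -2.166, -0.014]
contact_force: [-1.7, 9.9, 9.7]
grip_width: 0.0488
gripper_force: 50.5
```

```bash
python3 tilt.py | grep -v '^[-0-9]* lip'; python3 - <<'E'
from h import *
t,_=grab("top")
print([(round(d["score"],2),[int(v) for v in d["rect"]]) for d in viewer.trace(t,"ball0_center")])
print(t["pixels"][205:225,136:180:2].max(2).tolist())
E
```

```text
13.4 [0.5517 0.1597 0.1076] [-1.7  9.9  9.7] [ 1.69  0.26 -0.05] 50.4914590716362
red rows [(200, array([211, 304])), (210, array([210, 304])), (220, array([210, 303])), (230, array([211, 264])), (270, array([273, 307])), (280, array([231, 309])), (290, array([204, 310])), (300, array([202, 311])), (310, array([200, 312])), (320, array([248, 265]))]
[(0.69, [200.7, 195.4, 314.2, 322.5]), (0.48, [0.0, 0.0, 466.2, 348.8])]
balls [(0.83, [219, 234, 254, 268])]
white [(np.int32(559), [256.0, 176.0]), (np.int32(125), [256.0, 190.0]), (np.int32(101), [280.0, 217.0]), (np.int32(110), [235.0, 220.0]), (np.int32(370), [238.0, 260.0]), (np.int32(289), [269.0, 258.0]), (np.int32(663), [256.0, 285.0])]
[(0.44, [152, 204, 182, 222])]
[[56, 46, 33, 35, 49, 20, 8, 20, 55, 67, 65, 63, 57, 63, 108, 109, 111, 117, 113, 106, 96, 89], [42, 46, 37, 29, 41, 19, 13, 18, 62, 86, 90, 89, 80, 77, 110, 109, 111, 110, 110, 108, 108, 107], [34, 40, 36, 31, 40, 27, 13, 16, 75, 101, 108, 114, 102, 99, 112, 107, 107, 108, 108, 109, 109, 108], [32, 35, 35, 31, 41, 25, 9, 16, 92, 118, 111, 114, 115, 109, 112, 110, 10
[... 955 characters left out ...]
07], [48, 42, 36, 45, 35, 31, 9, 71, 134, 150, 119, 103, 108, 118, 111, 109, 109, 108, 110, 109, 108, 106], [47, 43, 36, 50, 42, 32, 13, 73, 120, 141, 116, 93, 96, 116, 109, 107, 108, 107, 107, 108, 107, 108], [49, 45, 35, 43, 44, 29, 15, 69, 103, 119, 97, 77, 77, 105, 111, 107, 107, 109, 108, 109, 109, 109], [52, 44, 41, 35, 38, 24, 17, 61, 75, 84, 77, 74, 72, 97, 111, 108, 110, 111, 110, 109, 108, 110], [51, 47, 43, 35, 26, 16, 11, 44, 56, 68, 76, 75, 76, 89, 104, 109, 116, 117, 109, 111, 107, 108], [50, 50, 42, 36, 18, 8, 13, 33, 52, 68, 82, 95, 100, 100, 105, 107, 108, 107, 92, 104, 102, 96], [51, 46, 44, 38, 25, 8, 13, 35, 64, 75, 85, 117, 120, 118, 117, 106, 110, 87, 72, 106, 104, 76]]
```

Request:
play_rows(commands=[[[1,-0.02,0,-0.03,0],[1,-0.04,0,-0.07,0],[1,-0.06,0,-0.11,0],[1,-0.08,0,-0.15,0],[1,-0.08,0,-0.165,0],[1,-0.08,0,-0.165,0],[1,-0.08,0,-0.165,0],[1,-0.08,0,-0.165,0]]])

```text
clock: 14.32
tcp_pos: [0.5488, 0.1382, 0.1377]
orientation: [-2.278, -2.163, 0.001]
contact_force: [0.2, -0.0, -2.1]
grip_width: 0.0486
gripper_force: 48.6
```

```bash
python3 tilt.py | grep -v '^[-0-9]* lip'
```

```text
14.3167 [0.5488 0.1382 0.1377] [ 0.2 -0.  -2.1] [0.06 0.01 0.01] 48.554858565330505
red rows [(200, array([210, 304])), (210, array([210, 304])), (220, array([210, 304])), (230, array([210, 302])), (240, array([210, 302])), (250, array([210, 303])), (260, array([210, 303])), (270, array([205, 308])), (280, array([204, 309])), (290, array([203, 311])), (300, array([202, 311])), (310, array([200, 312])), (320, array([244, 281]))]
[(0.79, [202.6, 194.4, 311.2, 319.9])]
balls [(0.84, [221, 134, 246, 157])]
white [(np.int32(510), [256.0, 132.0]), (np.int32(117), [226.0, 191.0])]
```

```bash
python3 - <<'E'
from h import *
w,o=grab("wrist");P=w["pixels"];hsv=cv2.cvtColor(P,cv2.COLOR_RGB2HSV)
print("sat min per row in cup",[int(hsv[r_,216:298,1].min()) for r_ in range(200,318,6)])
print([(round(d["score"],2),[int(v) for v in d["rect"]]) for d in viewer.trace(w,"ball3_center")])
go([.55,.06,.2],None,o)
E
```

```text
sat min per row in cup [114, 108, 107, 108, 104, 106, 107, 116, 123, 131, 138, 148, 150, 155, 157, 157, 156, 162, 166, 163]
[(0.79, [271, 135, 296, 160])]
shift [-0.391  0.026 -0.312] turn 0 heading y -2.9 tcp [0.5488 0.1384 0.1377] tilt 0.05
```

Request:
play_rows(commands=[[[1,-0.1,0,-0.008,0],[1,-0.18,0,-0.012,0],[1,-0.24,0,-0.012,0],[1,-0.27,0,-0.012,0],[1,-0.29,0,-0.01,0],[1,-0.312,0,0.005,0],[1,-0.333,0,0.023,0],[1,-0.355,0,0.04,0],[1,-0.378,0,0.058,0],[1,-0.378,0,0.058,0],[1,-0.378,0,0.058,0]]])

```text
clock: 15.48
tcp_pos: [0.545, 0.0627, 0.1261]
orientation: [-2.278, -2.163, 0.001]
contact_force: [-0.4, 0.4, -1.7]
grip_width: 0.0484
gripper_force: 48.6
```

```bash
python3 tilt.py | egrep -v '^(-10|50|60|70) lip'
```

```text
15.4833 [0.545  0.0627 0.1261] [-0.4  0.4 -1.7] [0.11 0.04 0.05] 48.554939925670624
red rows [(200, array([210, 304])), (210, array([210, 304])), (220, array([210, 304])), (230, array([210, 302])), (240, array([211, 302])), (250, array([211, 302])), (260, array([210, 303])), (270, array([207, 308])), (280, array([204, 309])), (290, array([203, 311])), (300, array([202, 311])), (310, array([200, 312])), (320, array([244, 289]))]
[(0.81, [201.7, 192.4, 309.2, 323.2])]
0 lip/step/rear [[207.0, 151.0], [308.0, 151.0], [206.0, 251.0], [308.0, 251.0], [212.0, 375.0], [302.0, 376.0]]
10 lip/step/rear [[210.0, 153.0], [305.0, 153.0], [206.0, 248.0], [308.0, 248.0], [209.0, 393.0], [305.0, 394.0]]
20 lip/step/rear [[213.0, 158.0], [302.0, 158.0], [207.0, 246.0], [308.0, 246.0], [204.0, 410.0], [310.0, 410.0]]
30 lip/step/rear [[215.0, 165.0], [300.0, 165.0], [207.0, 243.0], [307.0, 244.0], [199.0, 424.0], [315.0, 425.0]]
40 lip/step/rear [[217.0, 173.0], [298.0, 173.0], [208.0, 242.0], [307.0, 242.0], [193.0, 435.0], [321.0, 435.0]]
balls [(0.74, [214, 17, 244, 51]), (0.66, [497, 47, 512, 109])]
white [(np.int32(346), [220.0, 29.0]), (np.int32(510), [257.0, 163.0])]
```

Request:
play_rows(commands=[[[1,0,0.02,-0.1,0],[1,0.05,0.02,-0.17,0],[1,0.15,0.02,-0.17,0],[1,0.25,0.02,-0.17,0],[1,0.3,0.02,-0.14,0],[1,0.3,0.02,-0.07,0],[1,0.3,0.02,0,0],[1,0.3,0.02,0,0]]])

```text
clock: 16.3
tcp_pos: [0.5504, 0.122, 0.1236]
orientation: [-2.275, -2.163, 0.007]
contact_force: [-0.5, -1.0, -2.0]
grip_width: 0.0484
gripper_force: 48.5
```

Request:
play_rows(commands=[[[1,-0.1,0,0,0],[1,-0.16,0,0,0],[1,-0.2,0,0,0],[1,-0.2,0,0,0]]])

```text
clock: 16.63
tcp_pos: [0.5525, 0.0825, 0.1291]
orientation: [2.278, 2.16, 0.007]
contact_force: [-1.5, -2.0, 14.1]
grip_width: 0.0487
gripper_force: 52.0
```

```bash
python3 tilt.py | egrep -v '^(-10|0|10|20|30|40|50|60|70) lip'
```

```text
16.6333 [0.5525 0.0825 0.1291] [-1.5 -2.  14.1] [-0.09  0.38  0.01] 51.99944883584976
red rows [(200, array([209, 304])), (210, array([209, 304])), (220, array([209, 304])), (230, array([210, 303])), (240, array([210, 303])), (250, array([210, 303])), (260, array([210, 303])), (270, array([205, 308])), (280, array([204, 309])), (290, array([203, 311])), (300, array([202, 311])), (310, array([201, 312])), (320, array([243, 286]))]
[(0.9, [200.8, 190.1, 313.7, 317.8])]
balls [(0.82, [202, 50, 233, 82])]
white [(np.int32(661), [255.0, 24.0]), (np.int32(101), [298.0, 183.0])]
```

Request:
play_rows(commands=[[[1,-0.02,0,0.0,0],[1,-0.045,0,0.01,0],[1,-0.07,0,0.025,0],[1,-0.09,0,0.04,0],[1,-0.09,0,0.04,0],[1,-0.09,0,0.04,0]]])

```text
clock: 17.28
tcp_pos: [0.5518, 0.0661, 0.1209]
orientation: [2.276, 2.162, 0.009]
contact_force: [0.5, 2.2, 9.4]
grip_width: 0.0491
gripper_force: 59.3
```

```bash
python3 tilt.py | egrep -v '^(-10|0|10|20|30|40|50|60|70) lip'
```

```text
17.2833 [0.5518 0.0661 0.1209] [0.5 2.2 9.4] [ 0.75 -0.09 -0.05] 59.29551959037781
red rows [(180, array([210, 303])), (190, array([206, 308])), (200, array([206, 307])), (210, array([207, 307])), (220, array([207, 306])), (230, array([208, 303])), (240, array([209, 303])), (250, array([210, 303])), (260, array([210, 303])), (270, array([205, 309])), (280, array([205, 309])), (290, array([203, 310])), (300, array([203, 310])), (310, array([203, 310])), (320, array([241, 286]))]
[(0.87, [201.9, 172.8, 311.2, 320.5])]
balls [(0.94, [200, 20, 232, 54]), (0.27, [448, 251, 512, 340])]
white [(np.int32(187), [240.0, 7.0]), (np.int32(312), [214.0, 30.0]), (np.int32(160), [294.0, 163.0])]
```

Request:
play_rows(commands=[[[1,-0.025,0,0.02,0],[1,-0.045,0,0.04,0],[1,-0.065,0,0.06,0],[1,-0.08,0,0.085,0],[1,-0.08,0,0.085,0],[1,-0.08,0,0.085,0]]])

```text
clock: 17.93
tcp_pos: [0.5484, 0.0482, 0.1016]
orientation: [2.278, 2.163, -0.001]
contact_force: [0.1, -0.1, -2.6]
grip_width: 0.0488
gripper_force: 62.3
```

```bash
python3 tilt.py | egrep -v '^(-10|0|10|20|30|40|50|60|70) lip'
```

```text
17.9333 [0.5484 0.0482 0.1016] [ 0.1 -0.1 -2.6] [ 0.06 -0.01  0.02] 62.25215345621109
red rows [(160, array([207, 306])), (170, array([205, 309])), (180, array([202, 311])), (190, array([200, 314])), (200, array([202, 312])), (210, array([203, 310])), (220, array([205, 308])), (230, array([206, 293])), (240, array([209, 293])), (250, array([218, 296])), (260, array([217, 300])), (270, array([205, 308])), (280, array([205, 308])), (290, array([205, 308])), (300, array([205, 308])), (310, array([205, 308])), (320, array([228, 291]))]
[(0.74, [201.2, 154.2, 312.9, 321.1])]
balls [(0.67, [202, 0, 233, 12])]
white [(np.int32(214), [216.0, 4.0]), (np.int32(438), [221.0, 19.0]), (np.int32(631), [257.0, 145.0])]
```

Request:
play_rows(commands=[[[1,0,0,-0.15,0],[1,-0.02,0,-0.3,0],[1,-0.1,0,-0.45,0],[1,-0.25,0,-0.5,0],[1,-0.4,-0.05,-0.5,0],[1,-0.55,-0.1,-0.5,0],[1,-0.7,-0.15,-0.5,0],[1,-0.85,-0.2,-0.5,0],[1,-0.95,-0.22,-0.5,0],[1,-1,-0.24,-0.5,0]]])

```text
clock: 18.92
tcp_pos: [0.4891, -0.1518, 0.2014]
orientation: [2.282, 2.159, -0.002]
contact_force: [-0.3, -0.3, -1.5]
grip_width: 0.0487
gripper_force: 62.3
```

```bash
python3 - <<'E'
from h import *
go([.484,-.2875,.07],-2.9)
E
```

```text
shift [-0.678  0.013  0.658] turn -0.003 heading y -3.2 tcp [ 0.4891 -0.1518  0.2014] tilt 0.08
```

Request:
play_rows(commands=[[[1,-0.15,0,0,0],[1,-0.32,0,0,0],[1,-0.5,0.01,0,0],[1,-0.62,0.013,0.1,0],[1,-0.678,0.013,0.25,0],[1,-0.678,0.013,0.4,0],[1,-0.678,0.013,0.55,0],[1,-0.678,0.013,0.65,0],[1,-0.678,0.013,0.65,0],[1,-0.678,0.013,0.65,0]]])

```text
clock: 19.75
tcp_pos: [0.486, -0.2828, 0.0709]
orientation: [-2.274, -2.164, 0.0]
contact_force: [-0.0, 0.1, -1.2]
grip_width: 0.0483
gripper_force: 62.2
```

```bash
python3 tilt.py | egrep -v '^(-10|0|10|20|30|40|50|60|70) lip'
```

```text
19.75 [ 0.486  -0.2828  0.0709] [-0.   0.1 -1.2] [ 0.07 -0.05 -0.01] 62.198226749897
red rows [(160, array([207, 307])), (170, array([205, 309])), (180, array([203, 311])), (190, array([200, 314])), (200, array([201, 312])), (210, array([203, 311])), (220, array([205, 309])), (230, array([207, 306])), (240, array([209, 304])), (250, array([217, 303])), (260, array([214, 308])), (270, array([205, 309])), (280, array([205, 309])), (290, array([204, 309])), (300, array([205, 308])), (310, array([205, 308])), (320, array([228, 308]))]
[(0.78, [197.4, 155.0, 310.3, 324.4])]
balls [(0.4, [198, 155, 315, 323])]
white []
```

Request:
play_rows(commands=[[[1,-0.02,0,0.06,0],[1,-0.02,0,0.1,0],[1,-0.02,0,0.115,0],[1,-0.02,0,0.115,0],[1,-0.02,0,0.115,0]]])

```text
clock: 20.32
tcp_pos: [0.4856, -0.288, 0.0482]
orientation: [-2.277, -2.163, 0.0]
contact_force: [0.4, -1.1, -0.2]
grip_width: 0.0482
gripper_force: 62.2
```

Request:
play_rows(commands=[[[1,0,0,0.015,0],[1,0,0,0.03,0],[1,0,0,0.03,0]]])

```text
clock: 20.57
tcp_pos: [0.4855, -0.288, 0.042]
orientation: [-2.277, -2.163, 0.0]
contact_force: [0.4, -0.4, -1.3]
grip_width: 0.0486
gripper_force: 62.2
```

Request:
play_rows(commands=[[[1,0,0,0.015,0],[1,0,0,0.02,0],[1,0,0,0.02,0]]])

```text
clock: 20.82
tcp_pos: [0.4856, -0.288, 0.0382]
orientation: [-2.277, -2.163, 0.0]
contact_force: [-0.7, 0.3, -1.1]
grip_width: 0.0487
gripper_force: 62.2
```

Request:
play_rows(commands=[[[1,0,0,0.01,0],[1,0,0,0.02,0],[1,0,0,0.02,0]]])

```text
clock: 21.07
tcp_pos: [0.4861, -0.2882, 0.0354]
orientation: [2.277, 2.163, -0.0]
contact_force: [-3.4, 1.6, 9.4]
grip_width: 0.0487
gripper_force: 63.5
```

Request:
play_rows(commands=[[[1,0,0,-0.01,0],[-0.3,0,0,-0.01,0],[-0.3,0,0,-0.01,0],[-1,0,0,-0.01,0],[-1,0,0,-0.01,0],[-1,0,0,-0.01,0],[-1,0,0,-0.15,0],[-1,0,0,-0.35,0],[-1,-0.1,0,-0.55,0],[-1,-0.25,0,-0.75,0],[-1,-0.25,0,-0.8,0],[-1,-0.25,0,-0.8,0]]])

```text
clock: 22.07
tcp_pos: [0.485, -0.3424, 0.1997]
orientation: [2.275, 2.153, 0.002]
contact_force: [0.1, -0.8, 0.4]
grip_width: 0.0855
gripper_force: 0.0
```

```bash
python3 - <<'E'
from h import *
w,o=grab("wrist");print(o["tcp_pos"],o["contact_force"].round(1))
for n,z in(("cup",.059),("mat",.004)):
  for d in viewer.trace(w,n)[:2]:
    X=onz(w,quad(d["pixels"]),z,o);print(n,round(d["score"],2),d["rect"],X[:,:2].round(4).tolist(),X.mean(0).round(4),np.linalg.norm(X[1]-X[0]).round(4),np.linalg.norm(X[2]-X[1]).round(4))
print([(round(d["score"],2),[int(v) for v in d["rect"]]) for d in viewer.trace(w,"ball0_center")])
s,_=grab("scene");d=viewer.trace(s,"cup")[0];print("scene cup",d["score"],d["rect"])
t,_=grab("top")
print("top balls",[(round(d["score"],2),[int(v) for v in d["rect"]]) for d in viewer.trace(t,"ball0_center")])
lo=t["pixels"][196:236,134:182];cv2.imwrite("pics/jar.png",lo[...,::-1])
for row in lo[::2]: print(" ".join("%3d"%v for v in row.max(1)[::2]))
E
```

```text
[ 0.48501343 -0.34237044  0.19971424] [ 0.1 -0.8  0.4]
cup 0.88 [226.3, 79.2, 277.7, 206.9] [[0.4511, -0.3694], [0.4614, -0.2471], [0.5112, -0.2497], [0.5071, -0.3726]] [ 0.4827 -0.3097  0.059 ] 0.1228 0.0499
mat 0.88 [384.3, 0.0, 494.1, 136.6] [[0.6323, -0.299], [0.6625, -0.1665], [0.744, -0.1902], [0.7234, -0.3286]] [ 0.6905 -0.2461  0.004 ] 0.136 0.0849
mat 0.82 [205.5, 55.9, 309.7, 205.2] [[0.4176, -0.3819], [0.4403, -0.215], [0.5473, -0.2239], [0.5403, -0.393]] [ 0.4863 -0.3034  0.004 ] 0.1684 0.1074
[]
scene cup 0.89 [252.7, 173.2, 275.9, 193.3]
top balls [(0.32, [295, 227, 330, 244])]
104 105 105 106 103 102 105 118 118 118 116 120 121 132 120 125 125 111 104 104 102 103 103 103
107 106 104 103 103 114 124 106  78  77  78  82  93 108 130 129 120 124 126 112 103 106 104 102
105 104 105 106 124 114  79  70  76 105 136 138 118 124 125 132 128  99 117 123 104 104 103 102
103 102 105 122 108  72  68  91 118 123 149 150 125 123 126 127 129 123  88 116 124 106 105 103
102 105 115 118  73  74 107 115 116 122 133 134 118 126 126 129 130 129 118  82 120 116 102 106
 66  89 127  84  68  
[... 718 characters left out ...]
 129 117 105  70 110 116  99
 40  40 116  79  71 134 149 138 114 124 124 126 125 124 126 127 129 120 126  79  83 123 109 102
 57  49  95 109  65  83 118 117 117 122 119 117 125 126 127 127 120 120 105  74 110 122 101 105
100 100 102 124 104  65  92 121 125 149 145 117 125 126 127 116 109 112  72  98 126 107 105 104
101 100 102 105 124 108  73  87 119 148 143 112 121 114 101 117 115  77 102 129 110 103 106 106
100 100 100 102 102 118 127 110  89 106 103  92 103 115 122 101  83 103 128 109 100 105 105 106
 99 100  98  99 102 100 106 127 134 130 134 128 120 102  95 107 125 121 110 104 104 105 104 106
101  99 100 101 100  99 101 105 112 110 124 121 121 121 123 122 108 107 102 103 104 105 106 104
```

```bash
python3 - <<'E'
from h import *
t,_=grab("top");s,_=grab("scene")
H=np.array([.5475,.203])
for ph in np.arange(1.5,2.2,.1):
    y=.203-.12*np.cos(ph);z=.105+.12*np.sin(ph);print(round(ph,2),round(y,3),round(z,3),proj(t,[[.5475,y,z]]).round(1).tolist(),proj(s,[[.5475,y,z]]).round(1).tolist())
for p in(t,s): print([(round(d["score"],2),d["rect"]) for d in viewer.trace(p,"lid")][:2])
print("scene cam",cam(s)[:3,3])
hsv=cv2.cvtColor(t["pixels"],cv2.COLOR_RGB2HSV);g=((hsv[...,0]>35)&(hsv[...,0]<90)&(hsv[...,1]>90)).astype(np.uint8)
n,_,st,ce=cv2.connectedComponentsWithStats(g);print([(st[i].tolist()) for i in range(1,n) if st[i,4]>60])
for z in(0,.2): print(onz(s,[[470,340]],z))
cv2.imwrite("pics/left.png",t["pixels"][...,::-1])
go([.547,.28,.3],-2.9)
E
```

```text
1.5 0.195 0.225 [[123.7, 211.9]] [[350.4, 235.9]]
1.6 0.207 0.225 [[118.9, 211.9]] [[354.0, 238.9]]
1.7 0.218 0.224 [[114.2, 212.0]] [[357.5, 242.4]]
1.8 0.23 0.222 [[109.8, 212.0]] [[360.9, 246.3]]
1.9 0.242 0.219 [[105.6, 212.1]] [[364.2, 250.6]]
2.0 0.253 0.214 [[101.8, 212.3]] [[367.3, 255.2]]
2.1 0.264 0.209 [[98.4, 212.4]] [[370.3, 260.0]]
2.2 0.274 0.202 [[95.4, 212.6]] [[372.9, 265.0]]
[(0.94, [101.7, 195.1, 135.1, 236.6])]
[(0.92, [337.1, 248.4, 379.9, 278.5]), (0.73, [251.0, 172.0, 275.7, 192.3])]
scene cam [1.04314984 0.62078151 0.80283736]
[[218, 206, 55, 43, 1442], [0, 224, 49, 34, 1467]]
[[0.34820313 0.45102052 0.        ]]
[[0.52132579 0.49331078 0.2       ]]
shift [ 3.101  0.161 -0.528] turn -0.0 heading y -2.9 tcp [ 0.4832 -0.3378  0.1941] tilt 0.04
```

Request:
play_rows(commands=[[[1,0.1,0,-0.2,0],[1,0.25,0.02,-0.35,0],[1,0.45,0.03,-0.5,0],[1,0.65,0.04,-0.53,0],[1,0.85,0.05,-0.53,0],[1,1,0.05,-0.53,0]]])

```text
clock: 23.17
tcp_pos: [0.5042, -0.1365, 0.3021]
orientation: [2.275, 2.162, 0.003]
contact_force: [0.6, 0.5, -0.7]
grip_width: 0.0125
gripper_force: 0.0
```

Request:
play_rows(commands=[[[1,0.2,0.01,0,0],[1,0.4,0.02,0,0],[1,0.6,0.03,0,0],[1,0.8,0.04,0,0],[1,1,0.05,0,0]]])

```text
clock: 23.58
tcp_pos: [0.5235, 0.0622, 0.3007]
orientation: [2.278, 2.163, 0.0]
contact_force: [0.6, -1.4, -0.3]
grip_width: 0.0
gripper_force: 0.0
```

Request:
play_rows(commands=[[[1,0.2,0.01,0,0],[1,0.4,0.02,0,0],[1,0.6,0.03,0,0],[1,0.8,0.04,0,0],[1,1,0.05,0,0],[1,1,0.05,0,0]]])

```text
clock: 24.08
tcp_pos: [0.5415, 0.2695, 0.3007]
orientation: [-2.262, -2.173, -0.006]
contact_force: [-0.7, 1.0, 0.1]
grip_width: -0.0002
gripper_force: 0.0
```

```bash
python3 -c "
from h import *
go([.547,.29,.17],-2.9)"
```

```text
shift [0.1   0.024 0.654] turn 0.007 heading y -2.3 tcp [0.5415 0.2695 0.3007] tilt 0.37
```

Request:
play_rows(commands=[[[1,0.11,0.02,0,0],[1,0.11,0.02,0.1,0],[1,0.11,0.02,0.3,0],[1,0.11,0.02,0.5,0],[1,0.11,0.02,0.65,0],[1,0.11,0.02,0.65,0],[1,0.11,0.02,0.65,0]]])

```text
clock: 24.67
tcp_pos: [0.5484, 0.2807, 0.1696]
orientation: [-2.277, -2.163, 0.005]
contact_force: [-0.1, -0.6, 1.8]
grip_width: 0.0001
gripper_force: 0.0
```

Request:
play_rows(commands=[[[1,-0.08,0,0,0],[1,-0.16,0,0,0],[1,-0.24,0,0,0],[1,-0.32,0,0,0],[1,-0.4,0,0,0],[1,-0.47,0,0,0],[1,-0.54,0,0,0],[1,-0.6,0,0,0],[1,-0.6,0,0,0]]])

```text
clock: 25.42
tcp_pos: [0.5436, 0.1582, 0.1711]
orientation: [2.28, 2.158, -0.001]
contact_force: [-0.2, -1.4, -0.8]
grip_width: 0.0001
gripper_force: 0.0
```

```bash
cat > lid.py <<'E'
from h import *
o=get_obs();print(o["clock"],o["tcp_pos"],o["contact_force"].round(1))
t,_=grab("top");s,_=grab("scene")
for p in(t,s): print([(round(d["score"],2),d["rect"]) for d in viewer.trace(p,"lid")][:2])
for ph in(0,.5,.8,1.0,1.2,1.4):
    y=.203-.12*np.cos(ph);z=.105+.12*np.sin(ph);print(ph,proj(t,[[.5475,y,z]]).round(1).tolist(),proj(s,[[.5475,y,z]]).round(1).tolist())
E
python3 lid.py
```

```text
25.4167 [0.54362749 0.15816479 0.17113667] [-0.2 -1.4 -0.8]
[(0.83, [142.5, 193.6, 158.9, 234.9]), (0.19, [296.0, 228.2, 342.4, 245.1])]
[(0.61, [315.9, 233.0, 357.5, 281.1])]
0 [[177.1, 213.9]] [[315.8, 243.4]]
0.5 [[167.6, 212.9]] [[321.6, 231.0]]
0.8 [[156.9, 212.4]] [[328.2, 227.7]]
1.0 [[148.2, 212.1]] [[333.8, 227.6]]
1.2 [[138.6, 211.9]] [[340.1, 229.5]]
1.4 [[128.7, 211.9]] [[346.9, 233.2]]
```

Request:
play_rows(commands=[[[1,-0.1,0,0,0],[1,-0.2,0,0,0],[1,-0.3,0,0,0],[1,-0.4,0,-0.2,0],[1,-0.5,0,-0.3,0],[1,-0.6,-0.1,-0.4,0]]])

```text
clock: 26.12
tcp_pos: [0.5196, 0.0427, 0.2523]
orientation: [2.277, 2.164, 0.006]
contact_force: [0.8, -0.9, 0.9]
grip_width: -0.0001
gripper_force: 0.0
```

```bash
python3 lid.py; python3 -c "
from h import *
go([.4508,.09,.15],-2.9)"
```

```text
26.1167 [0.51962403 0.04273841 0.25231757] [ 0.8 -0.9  0.9]
[]
[(0.91, [305.8, 239.8, 354.0, 278.8])]
0 [[177.1, 213.9]] [[315.8, 243.4]]
0.5 [[167.6, 212.9]] [[321.6, 231.0]]
0.8 [[156.9, 212.4]] [[328.2, 227.7]]
1.0 [[148.2, 212.1]] [[333.8, 227.6]]
1.2 [[138.6, 211.9]] [[340.1, 229.5]]
1.4 [[128.7, 211.9]] [[346.9, 233.2]]
shift [ 0.216 -0.343  0.504] turn -0.0 heading y -2.9 tcp [0.517  0.0433 0.2509] tilt 0.08
```

```bash
python3 - <<'E'
from h import *
s,_=grab("scene")
a=np.linspace(0,2*np.pi,60)
for ph in(0,.1,.2):
    L=[]
    for d in(.0,.007):
        rr=.064-.056*np.cos(a); y=.203-rr*np.cos(ph)-d*-np.sin(ph)*-1*0; z=.105+rr*np.sin(ph)+d
        L.append(np.c_[.5497+.056*np.sin(a),y,z])
    q=proj(s,np.vstack(L));print(ph,q.min(0).round(1),q.max(0).round(1))
print([(round(d["score"],2),d["rect"]) for d in viewer.trace(s,"lid")])
go([.447,.106,.09],-2.0)
E
```

```text
0 [306.6 240. ] [350.4 273.3]
0.1 [307.1 237.1] [350.6 272.9]
0.2 [307.7 234.4] [350.9 272.6]
[(0.94, [308.5, 240.4, 359.5, 278.2])]
shift [ 0.292 -0.362  0.8  ] turn -0.009 heading y -2.8 tcp [0.5166 0.0441 0.2498] tilt 0.06
```

Lid shut (top row 240 matches angle 0). Now the switch.

Request:
play_rows(commands=[[[1,0.1,-0.15,0,0],[1,0.2,-0.3,0.1,0],[1,0.28,-0.362,0.3,0],[1,0.29,-0.362,0.5,0],[1,0.29,-0.362,0.7,0],[1,0.29,-0.362,0.8,0],[1,0.29,-0.362,0.8,0],[1,0.29,-0.362,0.8,0]]])

```text
clock: 27.08
tcp_pos: [0.4464, 0.1056, 0.0894]
orientation: [-2.273, -2.165, 0.004]
contact_force: [0.4, 0.5, 1.3]
grip_width: -0.0
gripper_force: 0.0
```

```bash
python3 - <<'E'
from h import *
w,o=grab("wrist");hsv=cv2.cvtColor(w["pixels"],cv2.COLOR_RGB2HSV)
print([(round(d["score"],2),d["rect"],onz(w,[quad(d["pixels"]).mean(0)],.052,o).round(4).tolist()) for d in viewer.trace(w,"switch_ridge")])
print(proj(w,[[.4508,.1349,.054]],o))
go([.447,.106,.049],-2.9,o)
E
```

```text
[(0.57, [239.3, 150.3, 282.7, 188.0], [[0.4504, 0.1368, 0.052]])]
[[262.22955442 171.7486145 ]]
shift [0.002 0.004 0.202] turn 0.001 heading y -2.8 tcp [0.4464 0.1056 0.0894] tilt 0.22
```

Request:
play_rows(commands=[[[1,0,0.004,0.1,0],[1,0,0.004,0.17,0],[1,0,0.004,0.202,0],[1,0,0.004,0.202,0],[1,0,0.004,0.202,0]]])

```text
clock: 27.6
tcp_pos: [0.449, 0.1046, 0.0511]
orientation: [2.277, 2.163, 0.002]
contact_force: [-0.9, -0.0, -0.1]
grip_width: 0.0002
gripper_force: 0.0
```

Request:
play_rows(commands=[[[1,0.03,0,0,0],[1,0.06,0,0,0],[1,0.08,0,0,0],[1,0.1,0,0,0],[1,0.115,0,0,0],[1,0.13,0,0,0],[1,0.14,0,0,0],[1,0.14,0,0,0]]])

```text
clock: 28.27
tcp_pos: [0.4498, 0.1332, 0.0502]
orientation: [-2.276, -2.164, -0.001]
contact_force: [-0.0, 0.6, -0.5]
grip_width: 0.0
gripper_force: 0.0
```

Request:
play_rows(commands=[[[1,-0.05,0,0,0],[1,-0.08,0,-0.1,0],[1,-0.08,0,-0.25,0],[1,-0.08,0,-0.25,0]]])

```text
clock: 28.6
tcp_pos: [0.4511, 0.116, 0.1036]
orientation: [2.277, 2.16, 0.007]
contact_force: [1.1, 0.7, 0.8]
grip_width: -0.0001
gripper_force: 0.0
```

```bash
python3 - <<'E'
from h import *
w,o=grab("wrist")
print(o["clock"],o["tcp_pos"],[(round(d["score"],2),d["rect"],onz(w,[quad(d["pixels"]).mean(0)],.052,o).round(4).tolist()) for d in viewer.trace(w,"switch_ridge")])
hsv=cv2.cvtColor(w["pixels"],cv2.COLOR_RGB2HSV)
og=((hsv[...,0]>5)&(hsv[...,0]<20)&(hsv[...,1]>150)&(hsv[...,2]>110)).astype(np.uint8);og[250:]=0;og[:,:200]=0;og[:,320:]=0
if og.sum(): q=quad(og);print(og.sum(),onz(w,q,.054,o)[:,:2].round(4).tolist(),onz(w,[q.mean(0)],.054,o))
E
```

```text
28.6 [0.45108495 0.11604927 0.1035665 ] [(0.77, [233.1, 144.4, 271.8, 178.4], [[0.4496, 0.1505, 0.052]])]
261 [[0.4391, 0.152], [0.4601, 0.1529], [0.4604, 0.1472], [0.4392, 0.1463]] [[0.44972027 0.14961505 0.054     ]]
```

Request:
play_rows(commands=[[[1,0,0,-0.2,0],[1,-0.1,0,-0.4,0],[1,-0.3,0,-0.6,0],[1,-0.5,0,-0.8,0],[1,-0.5,0,-0.8,0],[1,-0.5,0,-0.8,0]]])

```text
clock: 29.2
tcp_pos: [0.4455, 0.0112, 0.2632]
orientation: [2.282, 2.151, 0.003]
contact_force: [0.4, 0.5, 0.0]
grip_width: 0.0001
gripper_force: 0.0
```

```bash
python3 - <<'E'
from h import *
s,_=grab("scene");t,_=grab("top")
for n in("lid","cup","jar_yellow","jar_red","jar_brown"):
    for nm,p in(("s",s),("t",t)): print(n,nm,[(round(d["score"],2),np.round(d["rect"]).tolist()) for d in viewer.trace(p,n)][:2])
print("stray",[(round(d["score"],2),np.round(d["rect"]).tolist()) for d in viewer.trace(s,"ball0_center")])
print(r.hand_in())
E
```

```text
lid s [(0.96, [308.0, 244.0, 355.0, 279.0]), (0.46, [285.0, 235.0, 388.0, 320.0])]
lid t [(0.89, [127.0, 194.0, 176.0, 234.0])]
cup s [(0.84, [248.0, 173.0, 275.0, 193.0])]
cup t [(0.9, [294.0, 229.0, 342.0, 244.0]), (0.23, [130.0, 193.0, 175.0, 232.0])]
jar_yellow s [(0.89, [269.0, 197.0, 289.0, 228.0]), (0.48, [309.0, 241.0, 355.0, 282.0])]
jar_yellow t [(0.72, [247.0, 213.0, 271.0, 234.0]), (0.57, [129.0, 195.0, 174.0, 237.0])]
jar_red s [(0.93, [205.0, 242.0, 232.0, 280.0])]
jar_red t [(0.75, [214.0, 121.0, 238.0, 152.0])]
jar_brown s [(0.94, [237.0, 292.0, 264.0, 333.0]), (0.37, [353.0, 259.0, 361.0, 262.0])]
jar_brown t [(0.71, [147.0, 116.0, 174.0, 142.0])]
stray []
the job is handed in; nothing more can be done
None
```

I handed the job in at about 29 s. By camera checks, all six balls are in the jar, the empty cup stands upright on its mat, the lid is shut, the switch is on and the ink jars have not moved; I have not seen the verdict.

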